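# Set the laminator to hot and start it

## Robot

A 6-joint arm with a two-finger parallel gripper is mounted at the origin on the work surface. World frame = base frame: x ahead of the robot, y to its left, z up, the work surface at z = 0. Lengths are in m, angles in rad, forces in N, time in s.
With the tool pointing down it reaches from about 0.375 to 0.9 m from the base axis. Payload 3.1 kg.
Tool frame: the origin (TCP) lies on the centre line of the jaws, within the pads' length; the fingertips stand 8 mm ahead of it and the grasp point (between the pads) lies 11 mm behind it; z points along the fingers, y is the line along which they close (so a half turn about z gives the same grasp; the last joint's range is limited). The gripper opens to 87 mm and grips with 3 to 60 N. Pads are 19 mm wide; open, the fingers measure 117 mm over their backs; the gripper's body (75 mm by 190 mm) begins 51 mm behind the grasp point.
Start: joints at [1.042, 0.527, 1.433, -0, 1.181, -0.178], TCP at [0.215, 0.587, 0.231] pointing down, gripper open.
Joint ranges: [-3.08, 3.08], [-0.75, 2.2], [0.22, 2.44], [-1.43, 4.57], [0, 2.65], [-2.85, 2.85]. Speed limits (rad/s): [2.79, 2.79, 3.14, 3.14, 3.14, 3.14].

## Interface

Orientations are given as a unit quaternion [x, y, z, w].
In Python, from rig import robot gives the robot as it stands. The module is installed in compiled form; this text tells all that it offers.
- The arm moves only by the tool send_rows, never from a script. Its argument "increments" is one flat list of numbers, 7 for each row, row after row: the turn, a rotation vector about the world's x, y, z in rad, then the shift along the world's x, y, z in cm, then the opening, from 0 (shut) to 1 (fully open). A call has 1 to 20 rows; each row shifts and turns the commanded pose from where the row before left it; what a row does not reach is not made up. A row lasts 1/12 s, in which the tool goes at most 41.7 mm and 7.16 degrees, less where a joint would pass 70% of its speed; a pose out of reach is approached as far as the arm can. A call is refused whole if a number of a shift passes 4.17 or a number of a turn 0.125, either way. A call with a gripper value outside its range is refused whole. The fingers move at their own pace and stop on an object; "newtons" is the grip in N (left out, the last holds). Time passes only in rows, so rows that do not move let the fingers close. It gives the time, the measured TCP pose, the force, the opening and the grip force at its end, in the units of the state.
- robot.get_obs(): the state, without advancing time (a new reading comes with each control period).
- robot.camera(name): name is "scene" or "side" or "wrist"; returns a dict with "image" (400x640x3 uint8, red, green, blue), "range_z" (400x640 float32, m along the optical axis (not along the pixel's ray), 0 where there is no reading), "fx", "fy", "cx", "cy" (pixels), "dist_coeffs" ([k1, k2, p1, p2, k3] as OpenCV has them; the pictures are not rectified), "R" (3x3) and "t" (3): a world point X has camera coordinates R X + t. Camera axes: x right, y down, z forward; pixel columns grow to the right and rows downward; lengths in m; the calibration is good to about 2 mm. A picture is of the moment at which its call begins.
- robot.hand_in(): hands the job in; it is judged then, once.
The state is a dict: "time": time; "q": joint angles; "joint_velocities": joint speeds; "joint_torque": joint torques, N m; "position": TCP position; "tool_rot": TCP orientation; "ft_force": force on the tool from outside, world axes, zero at the start; "moment": the same for the moment, N m; "grip_width": finger opening in m; "grip_force": force on a finger pad.
Only numpy, scipy, OpenCV 4.12 (cv2) and the standard library are available. Lean on these libraries where they do the work, as an engineer would, in place of code of your own. Each camera call takes 0.05 s, during which the arm holds its last target. There are 200 camera calls.

## Task

Set the desk laminator to hot and start it: with a fingertip, push the yellow lever on its front deck along its slot towards the green button, on past the first notch (cold, blue mark) until it stands against the end stop (hot, red mark). Only then press the green button all the way down, let it spring back, and finish clear of everything. Just push and press: do not pinch the lever, and leave the tape roll, orange packet, stapler and mug where they are.

Things in the scene. Friction and masses are not known exactly. Their poses are not given: they have to be found in the camera images.
- laminator: Fixed A4 laminator, white with a grey front deck. Origin: centre of its underside, on the desk; +x front to rear, +y along its width from lever to button, +z up. x from -92 to 90 mm, y from -180 to 180 mm. Flat deck 62 mm above the desk for x -92 to -32 mm over the full width; housing behind it 82 mm high. Marks on the deck at y -105 (white, off), -60 (blue, cold), -39 mm (red, hot).
- mode_lever (a joint): Travel of the yellow lever along the laminator's +y, in m: 0 off, 0.045 first notch (cold), 0.066 end stop (hot). Starts near off (0 to 0.02). Rubs with about 1.5 N; a sprung ball adds a hump of about 6 N at 0.036 and another at 0.054, so that it catches in the notch between them. Past the second hump it stays where it is left.
- lever_mid (a point): Centre of the yellow lever tab, which stands upright on the deck: 28 mm along the laminator's x, 14 mm along its y (the sliding direction), 22 mm tall above the deck. This point is 11 mm above the deck, 73 mm above the desk. The rear edge of the tab is 6 mm from the housing step; the deck is clear on the -y side of it (at least 60 mm) and on the front side.
- start_button (a joint): Travel of the green button, in m, downwards: 0 up, 0.006 fully down. Spring return: starts moving at about 1.5 N, fully down at 5 N.
- start_button_top (a point): Centre of the top of the green button, 28 mm in diameter, in a black round collar 44 mm in diameter. When up, its top is 22 mm above the deck (84 mm above the desk) and 10 mm above the collar.
- tape_roll: Bystander: amber roll of tape lying on top of the laminator's housing, 68 mm outside diameter, 18 mm tall. Origin: centre of its underside.
- packet: Bystander: orange wrapped packet, 90 by 140 by 45 mm tall, on the desk beyond the laminator's +y end. Origin: centre of its underside.
- stapler: Bystander: blue and black stapler, 135 by 36 by 54 mm tall, on the desk beyond the laminator's -y end. Origin: centre of its underside, long along its x.
- mug: Bystander: white mug, 80 mm in diameter, 90 mm tall, handle at its +y, on the desk beyond the packet. Origin: centre of its underside.

How it is judged:
By the outcome, as a careful person would: the job done as asked, in the order asked, and still so for the second after the job is handed in, with the robot touching nothing.
It also fails if it takes over 43 s, if anything falls off the work surface, if the arm or the gripper's body presses on something with over 40 N, if the wrist force passes 120 N, or if a joint passes its speed limit or range.

## Working session

There is one attempt and no reset: what is moved stays moved. The work goes in short steps, Python scripts to look and compute and a tool call to move; the robot and the scene stay as the last step left them, time stands still between calls to the robot, and variables do not carry over. Pictures are saved under pics/ and viewed, at most 10 in all, crops included, and the job is handed in when it is done.

Besides the shell and the picture viewer there is one more tool, called as name(argument=value, ...), one argument or row to a line, values as JSON. send_rows: Moves the arm, as the interface text tells. Its arguments: {"type":"object","properties":{"increments":{"type":"array"},"newtons":{"type":"number"}},"required":["increments"]}

```bash
mkdir -p pics; cat > h.py <<'E'
import numpy as np, cv2
from rig import robot
def grab(n):
    c=robot.camera(n); c['K']=np.array([[c['fx'],0,c['cx']],[0,c['fy'],c['cy']],[0,0,1.]]); c['R']=np.array(c['R']);c['t']=np.array(c['t']);c['d']=np.array(c['dist_coeffs'],float); return c
def plane(c,uv,z):
    p=cv2.undistortPoints(np.array(uv,float).reshape(-1,1,2),c['K'],c['d']).reshape(-1,2)
    r=np.c_[p,np.ones(len(p))]@c['R']; o=-c['R'].T@c['t']
    return o+r*((z-o[2])/r[:,2])[:,None]
def byrange(c,uv):
    uv=np.array(uv,float).reshape(-1,2); p=cv2.undistortPoints(uv.reshape(-1,1,2),c['K'],c['d']).reshape(-1,2)
    z=c['range_z'][uv[:,1].astype(int),uv[:,0].astype(int)]
    return (np.c_[p,np.ones(len(p))]*z[:,None]-c['t'])@c['R']
def save(c,f): cv2.imwrite('pics/'+f,c['image'][:,:,::-1])
def mask(c,lo,hi):
    return cv2.inRange(cv2.cvtColor(c['image'],cv2.COLOR_RGB2HSV),np.array(lo),np.array(hi))
E
python3 - <<'E'
from h import *
for n in ('scene','side','wrist'):
    c=grab(n); save(c,n+'0.png')
    for col,lo,hi in (('yel',(22,120,100),(34,255,255)),('grn',(45,100,60),(85,255,255)),('red',(0,150,80),(6,255,255)),('blu',(100,120,80),(125,255,255))):
        m=mask(c,lo,hi); k,l,s,ce=cv2.connectedComponentsWithStats(m)
        for i in range(1,k):
            if s[i,4]>25:
                v,u=np.nonzero((l==i)&(c['range_z']>0)); P=byrange(c,np.c_[u,v])
                print(n,col,s[i],ce[i].round(1),np.median(P,0).round(3) if len(P) else '')
o=robot.get_obs();print(o['tool_rot'],o['position'],o['grip_width'])
E
```

```text
scene yel [301 157   7   7  40] [304.5 160. ] [ 0.478 -0.069  0.079]
scene grn [605  48  35  43 924] [626.9  71.9] [-0.011  0.666  0.432]
scene grn [342 178   9   7  49] [345.6 180.9] [0.478 0.133 0.083]
scene blu [ 174  102   86   36 1511] [216.2 119.4] [ 0.469 -0.666  0.033]
scene blu [263 144  26  17 156] [276.2 151.7] [ 0.479 -0.223  0.053]
side yel [341 261  12  14 109] [346.4 267.4] [ 0.476 -0.079  0.08 ]
side grn [290 214  10   7  60] [294.4 217.1] [0.473 0.124 0.083]
side blu [375 298  41  51 835] [395.4 323.2] [ 0.477 -0.234  0.053]
[ 1.74498917e-01  9.84657010e-01 -7.89499320e-04 -2.78301113e-04] [0.2144838  0.58645922 0.22978861] 0.08729870026534589
```

View pics/scene0.png

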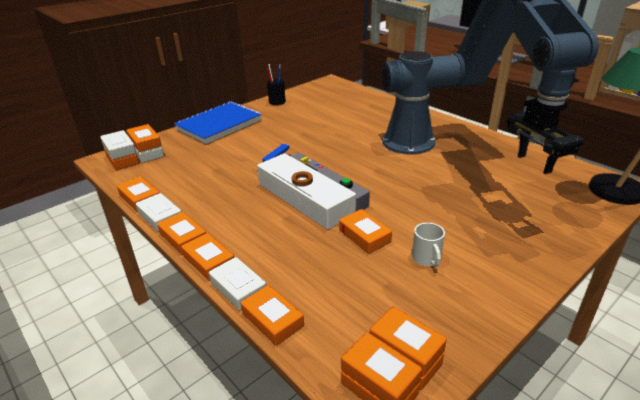

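View pics/side0.png

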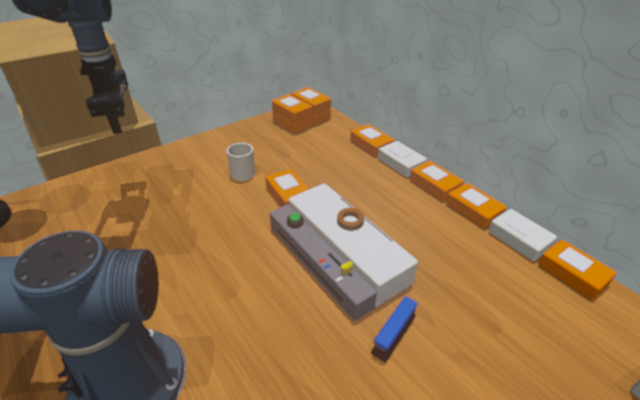

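View pics/wrist0.png

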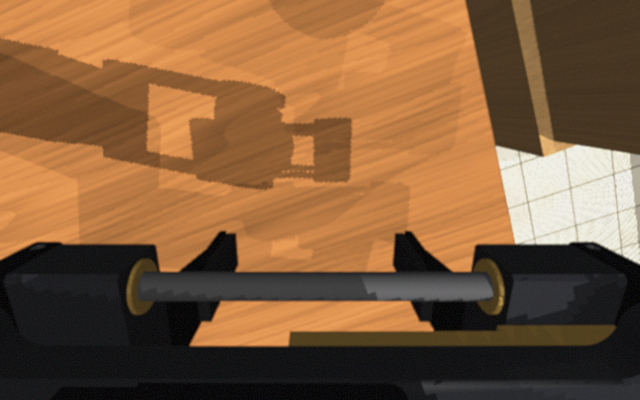

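The views show the laminator ahead of the robot with its deck facing it. In the side view the lever is at (346,267) and the green button at (294,217), and yaw is about 0. The wrist view shows only bare desk. I'll shut the gripper, square it to the laminator and move above it for a close look.

send_rows(
  increments=[0,0,0.022,1.5,-3.5,0.3,0,0,0,0.022,1.5,-3.5,0.3,0,0,0,0.022,1.5,-3.5,0.3,0,0,0,0.022,1.5,-3.5,0.3,0,0,0,0.022,1.5,-3.5,0.3,0,0,0,0.022,1.5,-3.5,0.3,0,0,0,0.022,1.5,-3.5,0.3,0,0,0,0.022,1.5,-3.5,0.3,0,0,0,0.022,1.5,-3.5,0.3,0,0,0,0.022,1.5,-3.5,0.3,0,0,0,0.022,1.5,-3.5,0.3,0,0,0,0.022,1.5,-3.5,0.3,0,0,0,0.022,1.5,-3.5,0.3,0,0,0,0.022,1.5,-3.5,0.3,0,0,0,0.022,1.5,-3.5,0.3,0,0,0,0.022,1.5,-3.5,0.3,0,0,0,0,0,0,0,0,0,0,0,0,0,0,0],
)

```text
time: 1.65
position: [0.4555, 0.0251, 0.2785]
tool_rot: [0.002, 1.0, 0.0, 0.0]
ft_force: [0.3, 0.8, -0.5]
grip_width: 0.0003
grip_force: 0.0
```

```bash
cat > m.py <<'E'
from h import *
import sys
c=grab('wrist'); save(c,sys.argv[1])
o=robot.get_obs();print(o['time'],o['tool_rot'].__repr__(),o['position'],o['grip_width'],o['ft_force'])
print('cam',-c['R'].T@c['t'])
for col,lo,hi,z in (('yel',(22,120,100),(34,255,255),.084),('grn',(45,100,60),(85,255,255),.084),('red',(0,150,80),(6,255,255),.062),('blu',(100,120,80),(125,255,255),.062)):
    m=mask(c,lo,hi); k,l,s,ce=cv2.connectedComponentsWithStats(m)
    for i in range(1,k):
        if s[i,4]>60:
            v,u=np.nonzero((l==i)&(c['range_z']>0)); P=byrange(c,np.c_[u,v])
            top=P[P[:,2]>np.percentile(P[:,2],95)-.004]
            print(col,s[i],ce[i].round(1),'plane',plane(c,[ce[i]],z).round(4),'top',top.mean(0).round(4),top.min(0).round(4),top.max(0).round(4))
E
python3 m.py w1.png
```

```text
1.7 array([ 6.04930163e-04,  9.99999519e-01,  3.92337739e-04, -6.65313870e-04]) [0.45434818 0.02653993 0.27820358] 0.00031161329832834496 [-0.23613612  0.29993865 -0.236431  ]
cam [0.37733224 0.0261976  0.43291528]
yel [221 179  17  28 371] [229.3 192.8] plane [[ 0.4754 -0.0716  0.084 ]] top [ 0.4775 -0.0728  0.0835] [ 0.4641 -0.0805  0.0812] [ 0.4912 -0.0659  0.0861]
grn [392 178  26  25 509] [404.8 190.2] plane [[0.4732 0.1274 0.084 ]] top [0.4742 0.1274 0.0841] [0.4612 0.1148 0.0815] [0.4876 0.1408 0.0861]
red [278 162   5  13  63] [280.  167.8] plane [[ 0.4512 -0.0155  0.062 ]] top [ 0.4511 -0.0154  0.0628] [ 0.444  -0.0179  0.061 ] [ 0.4587 -0.0128  0.0645]
blu [  76  139   72  103 2796] [111.2 188.8] plane [[ 0.476  -0.2197  0.062 ]] top [ 0.4798 -0.2271  0.0542] [ 0.4176 -0.2584  0.0516] [ 0.5479 -0.1956  0.0574]
blu [260 162   6  13  67] [262.2 168. ] plane [[ 0.4513 -0.0365  0.062 ]] top [ 0.4511 -0.0363  0.063 ] [ 0.444  -0.0392  0.061 ] [ 0.4584 -0.0332  0.0647]
```

View pics/w1.png

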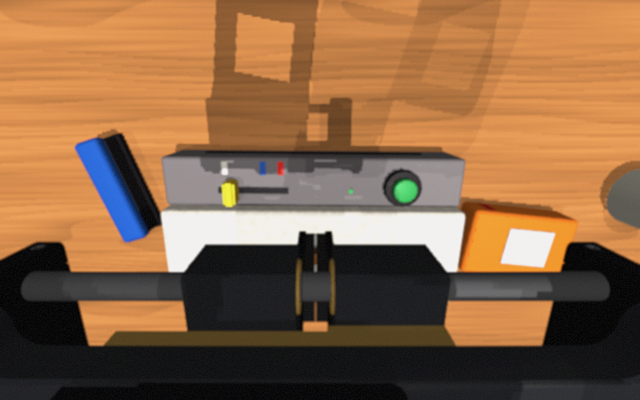

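The wrist view shows the lever top at (229,193), the green button at (405,190), and the blue and red marks at (262,168) and (280,168). That puts the lever at (0.4775, -0.073) m and the hot end at y≈-0.0155, with yaw near 0. Next I'll go to the -y side of the lever.

send_rows(
  increments=[0,0,0,0.36,-2.4,-2.4,0,0,0,0,0.36,-2.4,-2.4,0,0,0,0,0.36,-2.4,-2.4,0,0,0,0,0.36,-2.4,-2.4,0,0,0,0,0.36,-2.4,-2.4,0,0,0,0,0.36,-2.4,-2.4,0,0,0,0,0,0,-2,0,0,0,0,0,0,-1.8,0,0,0,0,0,0,-1,0,0,0,0,0,0,-0.6,0,0,0,0,0,0,0,0,0,0,0,0,0,0,0,0,0,0,0,0,0,0],
)

```text
time: 2.78
position: [0.477, -0.1167, 0.0815]
tool_rot: [-0.001, 1.0, -0.0, 0.001]
ft_force: [-0.5, 0.4, -0.7]
grip_width: 0.0009
grip_force: 0.0
```

```bash
python3 m.py w2.png
```

```text
2.8333 array([-1.00038739e-03,  9.99998898e-01, -4.83807176e-04,  9.84798151e-04]) [ 0.47705112 -0.11691905  0.08158354] 6.844776514313713e-05 [-1.24658177 -0.69317361  0.28824684]
cam [ 0.39860491 -0.11594162  0.2357973 ]
yel [376 221  36  24 688] [391.6 234. ] plane [[ 0.4636 -0.0767  0.084 ]] top [ 0.4668 -0.074   0.0833] [ 0.4636 -0.0806  0.0807] [ 0.4706 -0.0669  0.0857]
grn [620 241  11   9  72] [625.  245.3] plane [[0.4698 0.0456 0.084 ]] top [0.4796 0.0678 0.0632] [0.4762 0.0644 0.0619] [0.4823 0.0716 0.0646]
red [484 186  17  27 318] [492.1 199.1] plane [[ 0.4515 -0.0152  0.062 ]] top [ 0.4513 -0.0157  0.0628] [ 0.4434 -0.0196  0.0606] [ 0.4592 -0.0112  0.0643]
blu [  66  134  119  139 8200] [123.6 204.7] plane [[ 0.4552 -0.2258  0.062 ]] top [ 0.4587 -0.233   0.0551] [ 0.4172 -0.2598  0.0513] [ 0.5033 -0.1559  0.1584]
blu [448 186  15  27 325] [455.1 199. ] plane [[ 0.4515 -0.0364  0.062 ]] top [ 0.4512 -0.0367  0.0628] [ 0.4435 -0.0405  0.0612] [ 0.4592 -0.0331  0.0646]
blu [ 144  300   44   31 1012] [167.3 313.4] plane [[ 0.5282 -0.2103  0.062 ]] top [ 0.4505 -0.1542  0.1629] [ 0.4474 -0.163   0.159 ] [ 0.4536 -0.1476  0.1693]
```

View pics/w2.png

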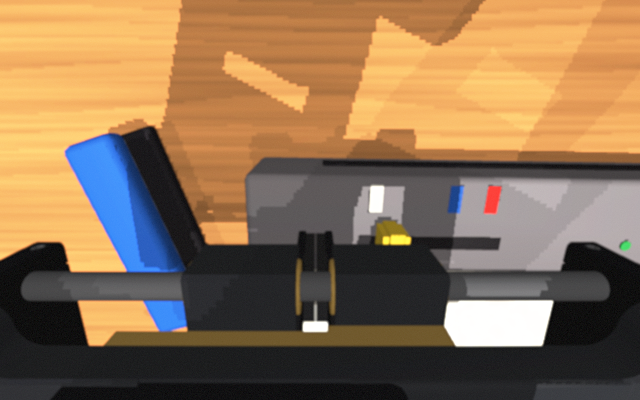

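The shut fingers stand beside the lever on its -y side, with the yellow tab at (392,234), and their tips are 11 mm above the deck. I'll lower 5 mm and push along +y in steps.

send_rows(
  increments=[0,0,0,0,0,-0.5,0,0,0,0,0,0.5,0,0,0,0,0,0,0.5,0,0,0,0,0,0,0.5,0,0,0,0,0,0,0.5,0,0,0,0,0,0,0.4,0,0,0,0,0,0,0.4,0,0,0,0,0,0,0.4,0,0,0,0,0,0,0,0,0],
)

```text
time: 3.58
position: [0.4763, -0.0844, 0.0756]
tool_rot: [-0.001, 1.0, 0.0, 0.0]
ft_force: [-0.6, -0.1, -0.1]
grip_width: 0.0004
grip_force: 0.0
```

send_rows(
  increments=[0,0,0,0,0.4,0,0,0,0,0,0,0.4,0,0,0,0,0,0,0.4,0,0,0,0,0,0,0,0,0],
)

```text
time: 3.92
position: [0.4765, -0.0724, 0.0756]
tool_rot: [-0.001, 1.0, 0.0, 0.0]
ft_force: [0.5, 0.1, 0.4]
grip_width: 0.0004
grip_force: 0.0
```

send_rows(
  increments=[0,0,0,0,0.4,0,0,0,0,0,0,0.4,0,0,0,0,0,0,0.4,0,0,0,0,0,0,0,0,0],
)

```text
time: 4.25
position: [0.4759, -0.0602, 0.0755]
tool_rot: [-0.001, 1.0, 0.0, -0.0]
ft_force: [0.6, -0.2, -0.1]
grip_width: 0.0004
grip_force: 0.0
```

```bash
python3 m.py w3.png
```

```text
4.3 array([-6.59656237e-04,  9.99999612e-01,  4.32534824e-04, -3.92939631e-04]) [ 0.47595216 -0.06029152  0.07548493] 0.0004371461651396529 [-0.07095093 -0.04894691 -0.61109557]
cam [ 0.3979399  -0.05955461  0.23000769]
yel [338 227  29  18 421] [350.6 236.1] plane [[ 0.4612 -0.0418  0.084 ]] top [ 0.4649 -0.0399  0.0826] [ 0.4639 -0.0462  0.0801] [ 0.4665 -0.0335  0.0849]
grn [532 247  10   9  76] [536.4 251. ] plane [[0.4694 0.052  0.084 ]] top [0.4796 0.0679 0.0631] [0.477  0.0641 0.0615] [0.4824 0.0712 0.0646]
red [388 190  15  29 344] [394.9 203.6] plane [[ 0.4514 -0.0154  0.062 ]] top [ 0.4512 -0.0156  0.0628] [ 0.4432 -0.0191  0.061 ] [ 0.4595 -0.0116  0.0643]
blu [   0  138   94  135 5780] [ 32.4 207. ] plane [[ 0.4534 -0.2165  0.062 ]] top [ 0.4565 -0.2269  0.0571] [ 0.4171 -0.2472  0.0513] [ 0.4985 -0.1231  0.1519]
blu [350 190  14  28 342] [356.6 203.7] plane [[ 0.4514 -0.0365  0.062 ]] top [ 0.4512 -0.0366  0.0629] [ 0.4433 -0.0401  0.0607] [ 0.4591 -0.033   0.0651]
blu [  77  300   42   37 1113] [ 96.7 315.8] plane [[ 0.5241 -0.1944  0.062 ]] top [ 0.5271 -0.199   0.06  ] [ 0.4495 -0.2116  0.0517] [ 0.5463 -0.1199  0.1547]
```

View pics/w3.png

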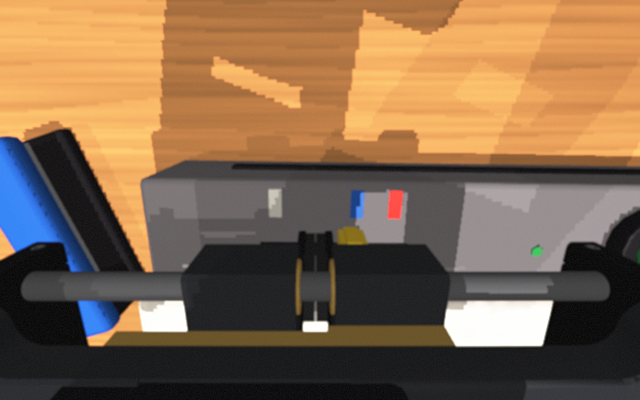

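The lever at (351,236) has moved to y≈-0.040, next to the blue mark, and the finger trails it by about 20 mm. I'll push on over the second hump.

send_rows(
  increments=[0,0,0,0,0.4,0,0,0,0,0,0,0.4,0,0,0,0,0,0,0.4,0,0,0,0,0,0,0.4,0,0,0,0,0,0,0.4,0,0,0,0,0,0,0.2,0,0,0,0,0,0,0,0,0],
)

```text
time: 4.88
position: [0.4761, -0.0382, 0.0755]
tool_rot: [-0.001, 1.0, 0.0, -0.0]
ft_force: [-0.1, 0.2, 0.4]
grip_width: 0.0005
grip_force: 0.0
```

send_rows(
  increments=[0,0,0,0,0.2,0,0,0,0,0,0,0,0,0,0,0,0,0,0,0,0],
)

```text
time: 5.13
position: [0.4762, -0.0368, 0.0755]
tool_rot: [-0.001, 1.0, 0.0, -0.0]
ft_force: [0.2, 0.5, 0.1]
grip_width: 0.0008
grip_force: 0.0
```

```bash
python3 m.py w4.png | egrep 'array|yel|red'
```

```text
5.1833 array([-5.31440331e-04,  9.99999845e-01,  1.51055862e-04, -7.41015332e-05]) [ 0.4762795  -0.03689276  0.07551184] 0.000236539289702653 [ 0.4939055  -0.66142784  0.40941829]
yel [332 227  29  18 409] [345.6 236. ] plane [[ 0.4615 -0.021   0.084 ]] top [ 0.4653 -0.0196  0.0825] [ 0.4641 -0.026   0.08  ] [ 0.467  -0.0133  0.085 ]
red [346 190  14  28 342] [352.3 203.4] plane [[ 0.4516 -0.0155  0.062 ]] top [ 0.4514 -0.0157  0.0628] [ 0.4436 -0.019   0.0613] [ 0.4595 -0.0121  0.0645]
```

About 4 mm remains. I'll push in small steps until the end stop shows as force.

send_rows(
  increments=[0,0,0,0,0.2,0,0,0,0,0,0,0.1,0,0,0,0,0,0,0,0,0],
)

```text
time: 5.43
position: [0.4764, -0.0341, 0.0756]
tool_rot: [-0.001, 1.0, -0.0, 0.0]
ft_force: [0.5, -0.9, -0.1]
grip_width: 0.0005
grip_force: 0.5
```

send_rows(
  increments=[0,0,0,0,0.1,0,0,0,0,0,0,0,0,0],
)

```text
time: 5.6
position: [0.4764, -0.0331, 0.0756]
tool_rot: [-0.001, 1.0, -0.0, 0.0]
ft_force: [-0.1, -0.2, -0.1]
grip_width: 0.0004
grip_force: 0.6
```

send_rows(
  increments=[0,0,0,0,0.1,0,0,0,0,0,0,0,0,0],
)

```text
time: 5.77
position: [0.4765, -0.0327, 0.0756]
tool_rot: [-0.001, 1.0, -0.001, 0.0]
ft_force: [-1.0, -5.0, -0.5]
grip_width: 0.0005
grip_force: 2.3
```

```bash
python3 m.py w5.png | egrep 'array|yel|red'
```

```text
5.8167 array([-9.41096038e-04,  9.99999397e-01, -5.60171568e-04,  8.45708780e-05]) [ 0.47646003 -0.0327264   0.07556501] 0.0006432864542509943 [-0.98272538 -4.57627837 -0.75839138]
yel [332 227  28  18 411] [345.1 235.8] plane [[ 0.4616 -0.0171  0.084 ]] top [ 0.4653 -0.0159  0.0828] [ 0.4644 -0.0219  0.0803] [ 0.467  -0.0096  0.0856]
red [339 190  13  28 346] [345.  203.4] plane [[ 0.4517 -0.0155  0.062 ]] top [ 0.4515 -0.0156  0.0628] [ 0.4435 -0.0189  0.0611] [ 0.4596 -0.0122  0.0648]
```

The lever is against the end stop: force 5 N, and it is level with the red mark. One last nudge to confirm, then back off, lift and go over the button.

send_rows(
  increments=[0,0,0,0,0.1,0,0,0,0,0,0,0,0,0],
)

```text
time: 5.98
position: [0.4765, -0.0326, 0.0756]
tool_rot: [-0.001, 1.0, -0.001, 0.0]
ft_force: [-2.0, -9.9, -0.9]
grip_width: 0.0005
grip_force: 4.6
```

send_rows(
  increments=[0,0,0,0,-0.5,0,0,0,0,0,0,-1.5,0,0,0,0,0,0,0,0.5,0,0,0,0,0,0,2,0,0,0,0,0,0,2,0,0,0,0,0,0,1.5,0,0,0,0,-0.04,3.6,0,0,0,0,0,-0.04,3.6,0,0,0,0,0,-0.04,3.6,0,0,0,0,0,-0.04,3.6,0,0,0,0,0,-0.04,3.6,0,0,0,0,0,0,0,0,0,0,0,0,0,0,0,0],
)

```text
time: 7.07
position: [0.4736, 0.1312, 0.1358]
tool_rot: [-0.003, 1.0, 0.0, -0.0]
ft_force: [-0.5, -1.4, 0.7]
grip_width: 0.0005
grip_force: 0.0
```

```bash
python3 m.py w6.png | egrep 'array|yel|red|grn'
```

```text
7.1167 array([-1.73313094e-03,  9.99998492e-01,  6.01298744e-05, -9.06824212e-05]) [0.47382292 0.12990265 0.13575818] 8.731208119911133e-05 [ 0.1372972  -0.67142492  0.09012144]
yel [  90  199   41   47 1379] [110.  221.5] plane [[ 0.4748 -0.0096  0.084 ]] top [ 0.4781 -0.0148  0.0835] [ 0.4641 -0.0236  0.081 ] [ 0.4927 -0.0082  0.0864]
grn [ 290  200   40   35 1122] [309.3 217.4] plane [[0.4711 0.128  0.084 ]] top [0.4718 0.1284 0.0849] [0.4608 0.1153 0.0814] [0.4837 0.1417 0.1305]
red [108 171  12  21 190] [113.9 180.9] plane [[ 0.4513 -0.0161  0.062 ]] top [ 0.4511 -0.0156  0.0629] [ 0.4435 -0.0192  0.0613] [ 0.4592 -0.0117  0.0645]
red [442 232  24  14 140] [452.8 238.6] plane [[0.4962 0.239  0.062 ]] top [0.5133 0.2576 0.0342] [0.5125 0.2522 0.0317] [0.514  0.263  0.0364]
```

View pics/w6.png

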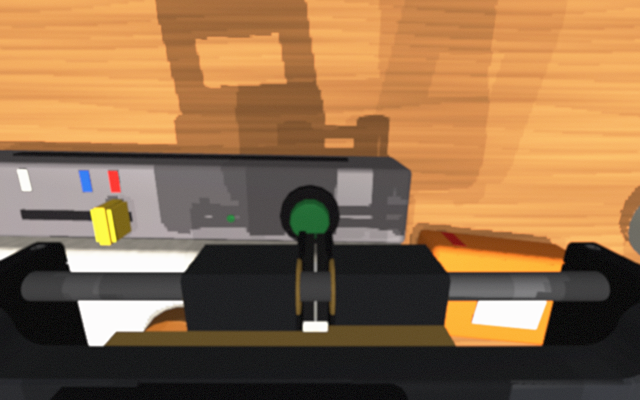

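The lever at (110,222) stays at the red mark, and the fingers stand over the green button at (309,217). Now I'll press it.

send_rows(
  increments=[0,0,0,0,-0.2,-1.5,0,0,0,0,0,0,-1.5,0,0,0,0,0,0,-0.9,0,0,0,0,0,0,-0.5,0,0,0,0,0,0,-0.2,0,0,0,0,0,0,0,0],
)

```text
time: 7.62
position: [0.474, 0.1261, 0.0894]
tool_rot: [-0.0, 1.0, -0.0, -0.001]
ft_force: [-1.5, -0.6, 2.9]
grip_width: 0.0002
grip_force: 1.5
```

send_rows(
  increments=[0,0,0,0,0,-0.2,0,0,0,0,0,0,-0.2,0,0,0,0,0,0,0,0],
)

```text
time: 7.87
position: [0.4744, 0.1265, 0.0864]
tool_rot: [-0.001, 1.0, -0.0, 0.0]
ft_force: [-1.1, -3.3, 6.0]
grip_width: 0.0003
grip_force: 3.1
```

send_rows(
  increments=[0,0,0,0,0,-0.1,0,0,0,0,0,0,0,0],
)

```text
time: 8.03
position: [0.4744, 0.1265, 0.0862]
tool_rot: [-0.001, 1.0, -0.0, 0.0]
ft_force: [-3.0, -3.9, 14.7]
grip_width: -0.0002
grip_force: 7.1
```

The button bottomed out: 14.7 N with no further travel. I'll release it and lift well clear.

send_rows(
  increments=[0,0,0,0,0,0.5,0,0,0,0,0,0,1,0,0,0,0,0,0,2,0,0,0,0,0,0,3,0,0,0,0,0,0,3,0,0,0,0,-0.5,0,3,0,0,0,0,-0.5,0,3,0,0,0,0,0,0,0,0,0,0,0,0,0,0,0,0,0,0,0,0,0,0],
)

```text
time: 8.87
position: [0.4641, 0.1271, 0.2396]
tool_rot: [-0.001, 1.0, 0.0, 0.0]
ft_force: [0.8, 0.2, 0.6]
grip_width: 0.0006
grip_force: 0.0
```

```bash
python3 m.py w7.png | egrep 'array|yel|red|grn'
```

```text
8.9167 array([-6.31964084e-04,  9.99999547e-01,  1.06178028e-04, -7.03200838e-04]) [0.46372248 0.12707738 0.23882985] 0.0006749400432170812 [ 0.06414973  0.36150615 -0.82358322]
yel [165 180  24  31 541] [176.5 195.1] plane [[ 0.4759 -0.0122  0.084 ]] top [ 0.478  -0.0148  0.0836] [ 0.4648 -0.023   0.0813] [ 0.4919 -0.008   0.0865]
grn [302 179  28  28 600] [315.2 192.8] plane [[0.4735 0.1281 0.084 ]] top [0.474  0.1285 0.0842] [0.4615 0.1157 0.0814] [0.4879 0.1421 0.0866]
red [176 160   7  15  89] [178.9 166.9] plane [[ 0.4514 -0.0157  0.062 ]] top [ 0.4512 -0.0153  0.063 ] [ 0.4439 -0.0186  0.0611] [ 0.459  -0.0117  0.0652]
```

View pics/w7.png

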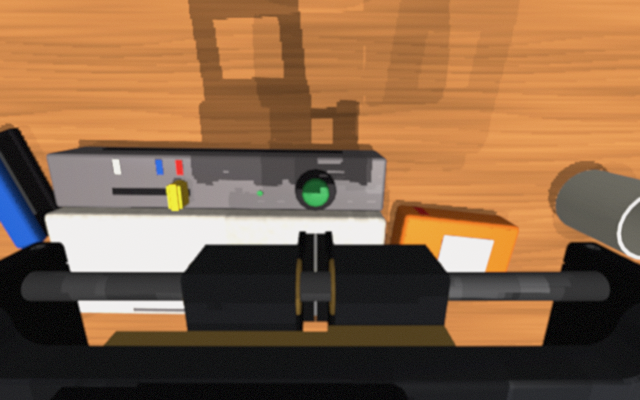

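The lever at (177,195) stands at the red mark, and the button at (315,193) is back up with its top at 84 mm. The gripper is clear, so I'm handing in.

```bash
python3 -c "from rig import robot; print(robot.hand_in())"
```

```text
the job is handed in; nothing more can be done
None
```

The job is handed in: the lever is against the hot end stop, the green button was then pressed fully and sprang back, and the arm finished clear at about 9 s without touching the bystanders.

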